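# Pin the pull rod to the dust-extraction gate

### The job

Couple the pull rod to the blade of the dust-extraction gate: bring the fork over the brass lug, feel the red-knobbed pin gently down through the upper ear, the lug's eye and the lower ear without forcing it, until its collar sits on the fork. Then draw the rod out, gently up to the stop, so that the gate stands fully open with the pin still home, and let go. Leave the spare pin and the other things on the bench as they are.

Things in the scene. Friction and masses are not known exactly. Their poses are not given: they have to be found in the camera images.
- gate: Fixed slide gate of a 63 mm dust duct on a grey plate 410 x 64 x 6 mm. Origin: on the bench under the duct's middle; z up; +x is the way blade and rod are pulled to open. Aluminium housing 90 x 100 mm, top at height 70 mm, steel collar on it (69 mm wide) up to 92 mm; blade at height 60 mm. The rod's guide bracket stands at x = 275 mm, 75 mm high.
- blade: Steel blade of the gate with its brass lug. Slides along gate x only: its origin, 60 mm above the bench, is at gate x = 0 when shut and 70 mm when fully open against its stop; axes as gate. About 5 N of friction, no spring, stays where it is left. The lug bruises: never more than 40 N between it and the pin (touch at 30 mm/s or slower); 5 to 15 N does all the work.
- lug_bolts (a point): Midway between the two dark bolts that clamp the brass lug on the blade, 70 mm +x of the blade's origin, height 60 mm; axes as gate. The lug has a slot for setting: its eye lies 33 to 51 mm from here along gate +x (sideways exact), tight, unmeasured: feel for it. Lug 26 mm wide, height 55 to 65 mm, ends 16 mm beyond its eye at +x, solid back to the bolts; eye: vertical 13.5 mm through hole.
- fork_top (a point): Centre of the vertical pin hole on the top face of the steel fork on the pull rod, height 75 mm; axes as gate. Slides along gate x only. 28 mm wide; two ears 9 mm thick (height 66 to 75 and 45 to 54 mm) with 13.5 mm holes in line, 12 mm gap between for the lug. Ears end 14 mm beyond the hole towards the gate; the gap is 36 mm deep behind the hole.
- rod (a joint): Slide of the pull rod along gate +x, in m: 0 when the fork's hole is 112 mm from the duct's middle, range -0.011 to 0.082, grows as it is pulled out. About 4 N of friction, no spring. Before pinning, the rod moves without the blade.
- handle (a point): Middle of the upright black handle grip at the outer end of the rod, 203 mm along gate +x from the fork's hole, at height 108 mm. The grip is a vertical cylinder, 24 mm diameter, 48 mm long, top at height 132 mm; take it from above.
- pin: The pin to use, with a red knob. Origin: on its axis, underside of the collar; z to the knob. Shank 12 mm diameter, 38 mm long, last 3.5 mm tapering to 9.6 mm. Collar 26 mm diameter, 5 mm thick; knob 20 mm diameter, 5 to 40 mm above the origin. About 70 g. Stands in an end hole of the block, collar on its top.
- pin_block: Fixed beech block 150 x 56 mm, 45 mm high, with three holes in a row along its x, 50 mm apart, bored through. Origin: centre of its underside.
- spare_pin: Bystander: a like pin with a black knob and a shorter, 24 mm shank, in the other end hole of the block. Same origin. Too short for this job; leave it.
- wax_tin: Bystander: green tin, 68 mm diameter, 50 mm high, standing. Origin: centre of its underside.
- blank: Bystander: part-turned beech piece, 52 mm diameter, 110 mm high, standing. Origin: centre of its underside.
- sanding_block: Bystander: cork sanding block, 112 x 62 mm, 32 mm high, lying flat. Origin: centre of its underside.

How it is judged:
By the outcome, as a careful person would: the job done as asked, in the order asked, and still so for the second after the job is handed in, with the robot touching nothing.
It also fails if it takes over 61 s, if anything falls off the work surface, if the arm or the gripper's body presses on something with over 40 N, if the wrist force passes 120 N, or if a joint passes its speed limit or range.

### The arm

A 6-joint arm with a two-finger parallel gripper is mounted at the origin on the work surface. World frame = base frame: x ahead of the robot, y to its left, z up, the work surface at z = 0. Lengths are in m, angles in degrees, forces in N, time in s.
With the tool pointing down it reaches from about 0.3 to 0.75 m from the base axis. Payload 8.5 kg.
Tool frame: the origin (TCP) lies at the very end of the fingers, on their centre line; the grasp point (between the pads) lies 19 mm behind it (env.grip_depth is the z of the grasp point in the tool frame, in m); z points along the fingers, y is the direction in which the jaws open and shut (so a half turn about z gives the same grasp; the last joint's range is limited). The gripper opens to 85 mm and grips with 20 to 120 N. Pads are 22 mm wide; open, the fingers measure 114 mm over their backs; the gripper's body (76 mm by 85 mm) begins 54 mm behind the grasp point. The pads swing forward as they close: fully open they stand 13 mm farther back than shut.
Start: joints at [-75.991, 21.807, 74.336, -0, 83.858, -12.336], TCP at [0.244, -0.493, 0.231] pointing down, gripper open.
Joint ranges: [-178.18, 178.18], [-50.72, 133.34], [12.68, 142.11], [-81.47, 261.47], [9.98, 163.14], [-165.26, 165.26]. Speed limits (degrees/s): [136.94, 136.94, 180, 180, 180, 180].

### API

Orientations are given as a 3x3 rotation matrix whose columns are the frame's x, y, z axes.
In Python, from rig import env gives the robot as it stands.
- The arm moves only by the tool apply_moves, never from a script. Its argument "plan" is a list of rows, each an object of numbers: "tx", "ty", "tz": the shift along the world's x, y, z in mm; "rx", "ry", "rz": the turn, a rotation vector about the world's x, y, z in rad; "jaw": the opening, from -1 (shut) to 1 (fully open). A call has 1 to 12 rows; each row is the pose to reach, as a shift and turn from the pose measured when the call began; what a row does not reach only later rows make up. A row lasts 1/10 s, in which the tool goes at most 50 mm and 8.59 degrees, less where a joint would pass 70% of its speed; a pose out of reach is approached as far as the arm can. A call with a gripper value outside its range is refused whole. The fingers move at their own pace and stop on an object; "grip_force" is the grip in N (left out, the last holds). Time passes only in rows, so rows that repeat a pose let the fingers close. It gives the time, the measured TCP pose, the force and the opening at its end, in the units of the state.
- env.observe(): the state, without advancing time (a new reading comes with each control period).
- env.get_image(name): name is "scene" or "top"; returns a dict with "image" (480x640x3 uint8, red, green, blue), "intrinsics" (3x3 intrinsics, pixels), "k1" (the pictures are not rectified: a ray, as slopes to the right and down, at radius r is drawn at 1 + k1 r^2 times it, then the intrinsics apply), "world_from_camera" (4x4, takes a point from camera to world coordinates). Camera axes: x right, y up, looking along -z (the intrinsics and any distortion apply to the point x, -y, -z); pixel columns grow to the right and rows downward; lengths in m; the calibration is good to about 2 mm. A picture is of the moment at which its call begins. There is no depth.
- env.close_job(): hands the job in, once; it reports no verdict.
The state is a dict: "time_s": time; "q": joint angles; "qvel": joint speeds; "joint_efforts": joint torques, N m; "position": TCP position; "tool_rot": TCP orientation; "ft_force": force on the tool from outside, world axes, zero at the start; "wrist_torque": the same for the moment, N m; "grip_width": finger opening in m.
Only numpy, scipy, OpenCV 4.12 (cv2) and the standard library are available. Lean on these libraries where they do the work, as an engineer would, in place of code of your own. Each camera call takes 0.05 s, during which the arm holds its last target.

## Working session

There is one attempt and no reset: what is moved stays moved. The work goes in short steps, Python scripts to look and compute and a tool call to move; the robot and the scene stay as the last step left them, time stands still between calls to the robot, and variables do not carry over. Pictures are saved under pics/ and viewed, and the job is handed in when it is done.

Besides the shell and the picture viewer there is one more tool, called after "Request:" in YAML: its name, and indented under it one key for each argument. apply_moves: Moves the arm, as the interface text tells. Its arguments: {"type":"object","properties":{"plan":{"type":"array","items":{"type":"object","properties":{"tx":{"type":"number"},"ty":{"type":"number"},"tz":{"type":"number"},"rx":{"type":"number"},"ry":{"type":"number"},"rz":{"type":"number"},"jaw":{"type":"number"}}}},"grip_force":{"type":"number"}},"required":["plan"]}

```bash
ls; mkdir -p pics; python3 - <<'E'
from rig import env
import cv2, numpy as np
for n in ("scene","top"):
    d=env.get_image(n); cv2.imwrite(f"pics/{n}0.png",d["image"][:,:,::-1])
    print(n,d["intrinsics"],d["k1"],d["world_from_camera"])
o=env.observe(); print(o, env.grip_depth)
E
```

```text
pics
scene [[530.34985352   0.         316.80759685]
 [  0.         530.34985352 232.81982858]
 [  0.           0.           1.        ]] -0.09133724100227451 [[ 0.53121185 -0.71903084  0.44811675  1.07210205]
 [ 0.84723807  0.45003106 -0.2822405  -0.34189316]
 [ 0.00127317  0.52959107  0.84825213  1.07685733]
 [ 0.          0.          0.          1.        ]]
top [[514.71742037   0.         317.76031603]
 [  0.         514.71742037 237.96981796]
 [  0.           0.           1.        ]] -0.1359240807446139 [[ 0.01172046  0.98630337 -0.16452446  0.38240054]
 [-0.99978462  0.01437728  0.01496689 -0.00202581]
 [ 0.01712731  0.16431361  0.98625945  1.20837146]
 [ 0.          0.          0.          1.        ]]
{'time_s': 0.1, 'q': array([-7.59907032e+01,  2.18381049e+01,  7.43796728e+01,  5.74943272e-04,
        8.38582245e+01, -1.23353704e+01]), 'qvel': array([-0.07051053, -0.21061469, -0.09758872, -0.04356566,  0.00995886,
       -0.02743988]), 'joint_efforts': array([ 3.29498376e-03, -4.49223089e+01, -2.31654704e+01, -2.15485115e-04,
        3.68715686e-03, -6.54469758e-06]), 'position': array([ 0.24401207, -0.4926142 ,  0.23076873]), 'tool_rot': array([[ 8.96141270e-01,  4.43768778e-01, -3.11434736e-04],
       [ 4.43768790e-01, -8.96140390e-01,  1.28944763e-03],
       [ 2.93127351e-04, -1.29373225e-03, -9.99999120e-01]]), 'ft_force': array([0.81144058, 0.4576419 , 0.08633782]), 'wrist_torque': array([-0.05352816,  0.02774303,  0.0010185 ]), 'grip_width': 0.08542847053171831} -0.0187
```

View pics/scene0.png

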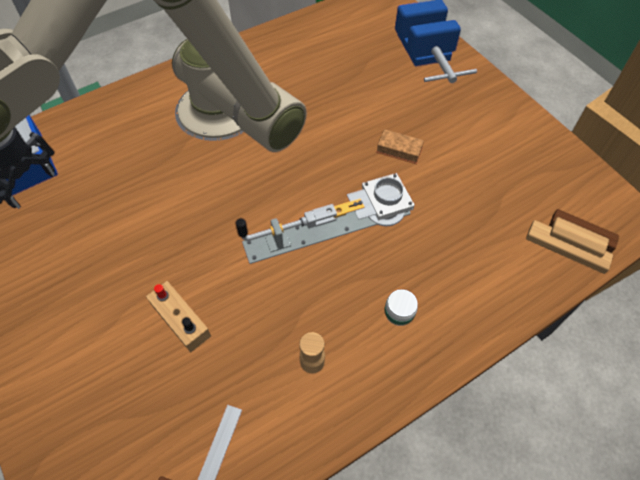

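View pics/top0.png

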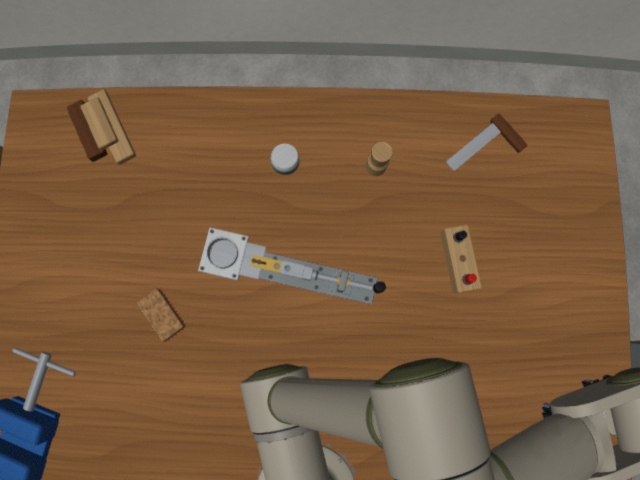

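The scene view shows the gate at about (388,190), the handle at (242,228) and the red pin at (160,290). The top view has the duct at (223,253), the handle at (379,287), the red knob at (471,279) and the black spare at (461,237). Next I'll zoom in on these.

```bash
cat > h.py <<'E'
import cv2, numpy as np
from rig import env
def ray(d,uv):
    K=d["intrinsics"];k=d["k1"];T=d["world_from_camera"]
    uv=np.atleast_2d(np.array(uv,float))
    p=cv2.undistortPoints(uv.reshape(-1,1,2),K,np.array([k,0,0,0,0.])).reshape(-1,2)
    dirs=np.c_[p[:,0],-p[:,1],-np.ones(len(p))]@T[:3,:3].T
    return T[:3,3],dirs
def onplane(d,uv,z):
    o,v=ray(d,uv); return o+v*((z-o[2])/v[:,2])[:,None]
def proj(d,P):
    T=np.linalg.inv(d["world_from_camera"]);P=np.atleast_2d(P)@T[:3,:3].T+T[:3,3]
    x=np.c_[P[:,0],-P[:,1]]/(-P[:,2:3]); x=x*(1+d["k1"]*(x**2).sum(1,keepdims=True))
    K=d["intrinsics"];return x*[K[0,0],K[1,1]]+K[:2,2]
def tri(d1,u1,d2,u2):
    o1,v1=ray(d1,u1);o2,v2=ray(d2,u2);v1=v1[0];v2=v2[0]
    s=np.linalg.lstsq(np.c_[v1,-v2],o2-o1,rcond=None)[0]
    a=o1+s[0]*v1;b=o2+s[1]*v2
    return (a+b)/2,np.linalg.norm(a-b)
def crop(img,x0,y0,x1,y1,f,name):
    c=cv2.resize(img[y0:y1,x0:x1,::-1],None,fx=f,fy=f,interpolation=cv2.INTER_CUBIC);cv2.imwrite(name,c)
E
python3 - <<'E'
from h import *
t=env.get_image("top");s=env.get_image("scene")
import pickle;pickle.dump((t,s),open("im0.pkl","wb"))
crop(t["image"],190,220,390,310,4,"pics/tgate.png")
crop(s["image"],225,165,425,270,4,"pics/sgate.png")
crop(t["image"],430,215,500,300,6,"pics/tblock.png")
for n,d in(("top",t),("scene",s)):
    h=cv2.cvtColor(d["image"],cv2.COLOR_RGB2HSV)
    m=(((h[...,0]<6)|(h[...,0]>174))&(h[...,1]>180)&(h[...,2]>90)).astype(np.uint8)
    k,l,st,c=cv2.connectedComponentsWithStats(m)
    for i in range(1,k):
        if st[i,4]>15: print(n,st[i],c[i])
E
```

```text
top [465 274  12   9  81] [470.30864198 278.13580247]
scene [154 284  12  14 104] [159.59615385 290.46153846]
```

View pics/tgate.png

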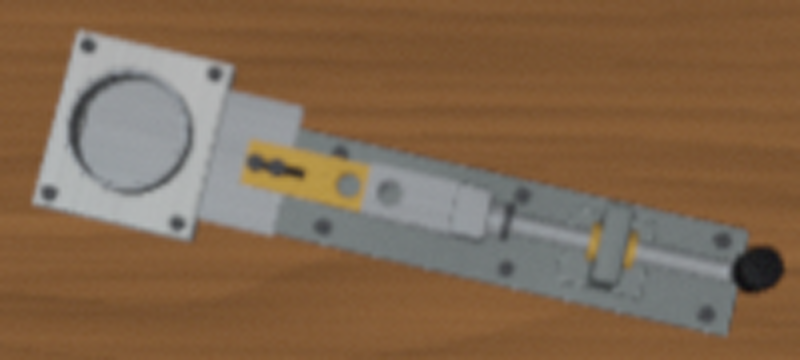

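View pics/sgate.png

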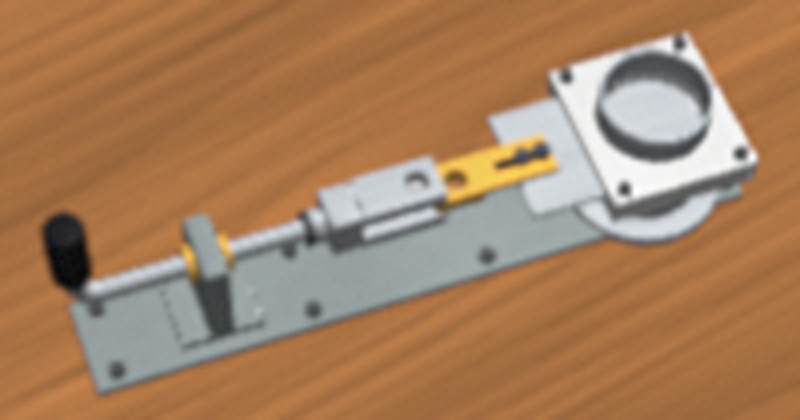

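View pics/tblock.png

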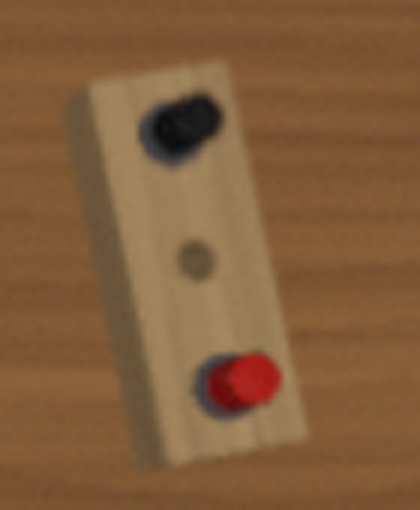

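```bash
cat > fit.py <<'E'
from h import *
import pickle
from scipy.optimize import least_squares
t,s=pickle.load(open("im0.pkl","rb"))
tp=lambda u,v:(190+(u+.5)/4-.5,220+(v+.5)/4-.5)
sp=lambda u,v:(225+(u+.5)/4-.5,165+(v+.5)/4-.5)
# name: top px, scene px
P={"screwA":(tp(88,45),sp(741,153)),"B":(tp(215,73),sp(624,189)),"C":(tp(178,222),sp(566,76)),"D":(tp(49,192),sp(680,43)),
"eye":(tp(348,184),sp(456,179)),"fork":(tp(389,193),sp(418,180)),"bolt1":(tp(255,160),sp(543,151)),
"handletop":(tp(762,268),sp(63,222))}
R={}
for k,(a,b) in P.items():
    p,e=tri(t,a,s,b); R[k]=p; print(k,p.round(4),"gap",round(e*1e3,1))
print("centre",np.mean([R[k] for k in("screwA","B","C","D")],0))
for k,z in(("eye",.065),("fork",.075),("handletop",.132)):
    print(k,onplane(t,P[k][0],z)[0].round(4),onplane(s,P[k][1],z)[0].round(4))
# plate corners z=6
for n,d,c in(("top",t,[tp(747,231),tp(727,334)]),("scene",s,[sp(70,305),sp(101,395)])): print(n,onplane(d,c,.006).round(4))
# pins
print("knob centroid",tri(t,(470.3,278.1),s,(159.6,290.5)))
E
python3 fit.py
python3 - <<'E'
from h import *
import pickle
t,s=pickle.load(open("im0.pkl","rb"))
crop(s["image"],135,270,220,355,7,"pics/sblock.png")
E
```

```text
screwA [0.5852 0.2203 0.0696] gap 0.6
B [0.57   0.1475 0.0702] gap 0.0
C [0.486  0.1653 0.0709] gap 0.3
D [0.5016 0.2383 0.0703] gap 0.3
eye [0.5094 0.0719 0.0638] gap 0.3
fork [0.5038 0.0487 0.0736] gap 0.9
bolt1 [0.5218 0.1241 0.0675] gap 0.6
handletop [ 0.4604 -0.1497  0.1341] gap 0.9
centre [0.53571353 0.19287887 0.07027398]
eye [0.5092 0.0717 0.065 ] [0.5102 0.0716 0.065 ]
fork [0.5034 0.0483 0.075 ] [0.5047 0.0486 0.075 ]
handletop [ 0.4604 -0.1504  0.132 ] [ 0.4593 -0.1489  0.132 ]
top [[ 0.4911 -0.1591  0.006 ]
 [ 0.4308 -0.1471  0.006 ]]
scene [[ 0.4318 -0.147   0.006 ]
 [ 0.4949 -0.1602  0.006 ]]
knob centroid (array([ 0.4855594 , -0.36462882,  0.06956513]), np.float64(0.0004675545977829302))
```

View pics/sblock.png

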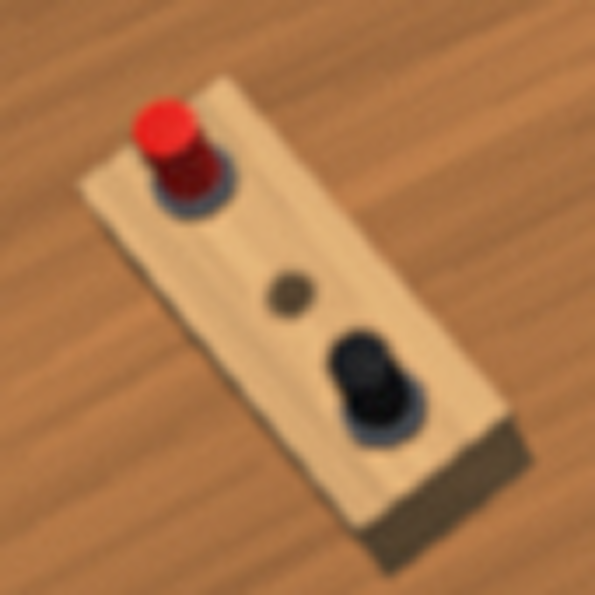

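```bash
cat >> fit.py <<'E'
print('----')
C=np.mean([R[k] for k in("screwA","B","C","D")],0)[:2]
h=(onplane(t,P["handletop"][0],.132)[0]+onplane(s,P["handletop"][1],.132)[0])[:2]/2
sx=((R["B"]+R["C"]-R["screwA"]-R["D"]))[:2]; 
ex=h-C; ex/=np.linalg.norm(ex); ey=np.array([-ex[1],ex[0]])
print("ex",ex,"from screws",sx/np.linalg.norm(sx),"yaw",np.degrees(np.arctan2(ex[1],ex[0])))
G=lambda p:(round(float((p[:2]-C)@ex)*1e3,1),round(float((p[:2]-C)@ey)*1e3,1))
for k in("eye","fork"): 
    z={"eye":.065,"fork":.075}[k]; print(k,G(onplane(t,P[k][0],z)[0]),G(onplane(s,P[k][1],z)[0]))
for u in((255,160),(278,168)): print("bolt top",G(onplane(t,tp(*u),.067)[0]))
for u in((543,151),(519,158)): print("bolt scn",G(onplane(s,sp(*u),.067)[0]))
for n,a in (("blade end top",onplane(t,[tp(302,105),tp(272,236)],.06)),("blade end scn",onplane(s,[sp(536,214),sp(488,119)],.06)),("lug end top",onplane(t,[tp(367,190)],.065)),("fork end",onplane(t,[tp(373,168),tp(363,208)],.075)),("fork end s",onplane(s,[sp(436,155),sp(446,186)],.075))):
    print(n,[G(p) for p in a])
tb=lambda u,v:(430+(u+.5)/6-.5,215+(v+.5)/6-.5)
sb=lambda u,v:(135+(u+.5)/7-.5,270+(v+.5)/7-.5)
print("knobtop tri",tri(t,tb(255,378),s,sb(166,128)), onplane(t,tb(255,378),.085),onplane(s,sb(166,128),.085))
print("collar top z.05",onplane(t,tb(223,385),.049),onplane(s,sb(195,182),.049))
print("midhole .045",onplane(t,tb(196,261),.045),onplane(s,sb(291,294),.045))
print("corners T",onplane(t,[tb(228,62),tb(90,84),tb(165,465),tb(307,437)],.045))
print("corners S",onplane(s,[sb(227,77),sb(79,184),sb(358,528),sb(511,412)],.045))
E
python3 fit.py | sed -n '/----/,$p'
```

```text
----
ex [-0.21633287 -0.97631966] from screws [-0.20649422 -0.97844782] yaw -102.49373578678203
eye (124.0, 0.3) (124.0, 1.3)
fork (148.2, -0.2) (147.5, 1.0)
bolt top (70.4, 1.2)
bolt top (84.0, -0.2)
bolt scn (69.7, 1.0)
bolt scn (84.7, 1.0)
blade end top [(87.6, 38.3), (89.2, -37.4)]
blade end scn [(87.9, 36.4), (89.4, -35.8)]
lug end top [(135.2, -0.5)]
fork end [(136.2, 11.2), (136.2, -11.6)]
fork end s [(131.7, -12.0), (133.9, 10.2)]
knobtop tri (array([ 0.48568167, -0.36448219,  0.08227419]), np.float64(2.9231170778845596e-05)) [[ 0.48542633 -0.36361893  0.085     ]] [[ 0.48729667 -0.36440727  0.085     ]]
collar top z.05 [[ 0.48595755 -0.36251045  0.049     ]] [[ 0.48785816 -0.36489875  0.049     ]]
midhole .045 [[ 0.53416775 -0.35456225  0.045     ]] [[ 0.53551153 -0.35503993  0.045     ]]
corners T [[ 0.61256351 -0.37010671  0.045     ]
 [ 0.60293    -0.31472722  0.045     ]
 [ 0.45554248 -0.34010936  0.045     ]
 [ 0.46651098 -0.39639316  0.045     ]]
corners S [[ 0.45745768 -0.34177886  0.045     ]
 [ 0.4671849  -0.39616517  0.045     ]
 [ 0.61381915 -0.36915323  0.045     ]
 [ 0.60484848 -0.31478278  0.045     ]]
```

Request:
apply_moves:
  plan:
    - {"tx": 10, "ty": 16, "rz": 0.04, "jaw": 0.3}
    - {"tx": 32, "ty": 52, "rz": 0.13, "jaw": 0.3}
    - {"tx": 56, "ty": 90, "rz": 0.24, "jaw": 0.3}
    - {"tx": 80, "ty": 128, "rz": 0.34, "jaw": 0.3}
    - {"tx": 104, "ty": 166, "rz": 0.44, "jaw": 0.3}
    - {"tx": 128, "ty": 204, "rz": 0.54, "jaw": 0.3}
    - {"tx": 152, "ty": 242, "rz": 0.64, "jaw": 0.3}
    - {"tx": 176, "ty": 280, "rz": 0.74, "jaw": 0.3}
    - {"tx": 200, "ty": 318, "rz": 0.84, "jaw": 0.3}
    - {"tx": 212, "ty": 338, "rz": 0.894, "jaw": 0.3}
    - {"tx": 215.9, "ty": 342.9, "tz": -20, "rz": 0.894, "jaw": 0.3}
    - {"tx": 215.9, "ty": 342.9, "tz": -40, "rz": 0.894, "jaw": 0.3}
  grip_force: 30

```text
validation failed for argument at $.pl...
```

Request:
apply_moves:
  plan:
    - {"tx": 10, "ty": 16, "tz": 0, "rx": 0, "ry": 0, "rz": 0.04, "jaw": 0.3}
    - {"tx": 32, "ty": 52, "tz": 0, "rx": 0, "ry": 0, "rz": 0.13, "jaw": 0.3}
    - {"tx": 56, "ty": 90, "tz": 0, "rx": 0, "ry": 0, "rz": 0.24, "jaw": 0.3}
    - {"tx": 80, "ty": 128, "tz": 0, "rx": 0, "ry": 0, "rz": 0.34, "jaw": 0.3}
    - {"tx": 104, "ty": 166, "tz": 0, "rx": 0, "ry": 0, "rz": 0.44, "jaw": 0.3}
    - {"tx": 128, "ty": 204, "tz": 0, "rx": 0, "ry": 0, "rz": 0.54, "jaw": 0.3}
    - {"tx": 152, "ty": 242, "tz": 0, "rx": 0, "ry": 0, "rz": 0.64, "jaw": 0.3}
    - {"tx": 176, "ty": 280, "tz": 0, "rx": 0, "ry": 0, "rz": 0.74, "jaw": 0.3}
    - {"tx": 200, "ty": 318, "tz": 0, "rx": 0, "ry": 0, "rz": 0.84, "jaw": 0.3}
    - {"tx": 212, "ty": 338, "tz": 0, "rx": 0, "ry": 0, "rz": 0.89, "jaw": 0.3}
    - {"tx": 216, "ty": 343, "tz": -20, "rx": 0, "ry": 0, "rz": 0.89, "jaw": 0.3}
    - {"tx": 216, "ty": 343, "tz": -40, "rx": 0, "ry": 0, "rz": 0.89, "jaw": 0.3}
  grip_force: 30

```text
time_s: 1.4
position: [0.4604, -0.1476, 0.1908]
tool_rot: [[0.215, 0.977, 0.0], [0.977, -0.215, -0.0], [0.0, 0.0, -1.0]]
ft_force: [0.3, -1.6, -0.7]
grip_width: 0.0553
```

Request:
apply_moves:
  plan:
    - {"tx": -0.5, "ty": -2, "tz": -15, "jaw": 0.3}
    - {"tx": -0.5, "ty": -2, "tz": -40, "jaw": 0.3}
    - {"tx": -0.5, "ty": -2, "tz": -65, "jaw": 0.3}
    - {"tx": -0.5, "ty": -2, "tz": -85, "jaw": 0.3}
    - {"tx": -0.5, "ty": -2, "tz": -94, "jaw": 0.3}
    - {"tx": -0.5, "ty": -2, "tz": -94, "jaw": 0.3}
  grip_force: 30

```text
validation failed for argument at $.pl...
```

Request:
apply_moves:
  plan:
    - {"tx": -0.5, "ty": -2, "tz": -15, "rx": 0, "ry": 0, "rz": 0, "jaw": 0.3}
    - {"tx": -0.5, "ty": -2, "tz": -40, "rx": 0, "ry": 0, "rz": 0, "jaw": 0.3}
    - {"tx": -0.5, "ty": -2, "tz": -65, "rx": 0, "ry": 0, "rz": 0, "jaw": 0.3}
    - {"tx": -0.5, "ty": -2, "tz": -85, "rx": 0, "ry": 0, "rz": 0, "jaw": 0.3}
    - {"tx": -0.5, "ty": -2, "tz": -94, "rx": 0, "ry": 0, "rz": 0, "jaw": 0.3}
    - {"tx": -0.5, "ty": -2, "tz": -94, "rx": 0, "ry": 0, "rz": 0, "jaw": 0.3}
  grip_force: 30

```text
time_s: 2.0
position: [0.4595, -0.1488, 0.0962]
tool_rot: [[0.214, 0.977, -0.001], [0.977, -0.214, 0.001], [0.001, -0.001, -1.0]]
ft_force: [-0.3, -0.0, 0.7]
grip_width: 0.0554
```

Close on the handle at low force, then check.

Request:
apply_moves:
  plan:
    - {"tx": 0, "ty": -0.9, "tz": 0, "rx": 0, "ry": 0, "rz": 0, "jaw": -0.2}
    - {"tx": 0, "ty": -0.9, "tz": 0, "rx": 0, "ry": 0, "rz": 0, "jaw": -1}
    - {"tx": 0, "ty": -0.9, "tz": 0, "rx": 0, "ry": 0, "rz": 0, "jaw": -1}
    - {"tx": 0, "ty": -0.9, "tz": 0, "rx": 0, "ry": 0, "rz": 0, "jaw": -1}
    - {"tx": 0, "ty": -0.9, "tz": 0, "rx": 0, "ry": 0, "rz": 0, "jaw": -1}
  grip_force: 25

```text
time_s: 2.5
position: [0.4621, -0.1506, 0.0975]
tool_rot: [[0.214, 0.977, 0.006], [0.977, -0.214, -0.002], [-0.0, 0.006, -1.0]]
ft_force: [11.0, 0.3, -3.2]
grip_width: 0.023
```

```bash
python3 - <<'E'
from h import *
t=env.get_image("top");s=env.get_image("scene")
a=cv2.resize(t["image"][220:310,190:390,::-1],None,fx=4,fy=4,interpolation=cv2.INTER_CUBIC)
cv2.imwrite("pics/t1.png",a)
crop(s["image"],225,165,425,270,4,"pics/s1.png")
o=env.observe();print(o["position"],o["ft_force"],o["grip_width"])
E
```

```text
[ 0.46208323 -0.15061411  0.09753131] [11.0010634  -0.41582927 -2.90472224] 0.023288070878569805
```

View pics/t1.png

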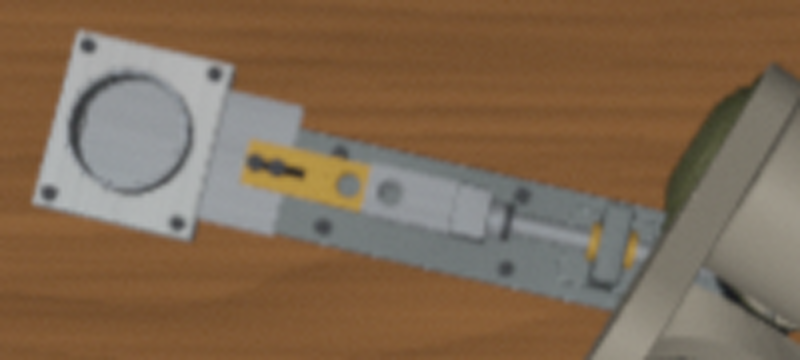

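View pics/s1.png

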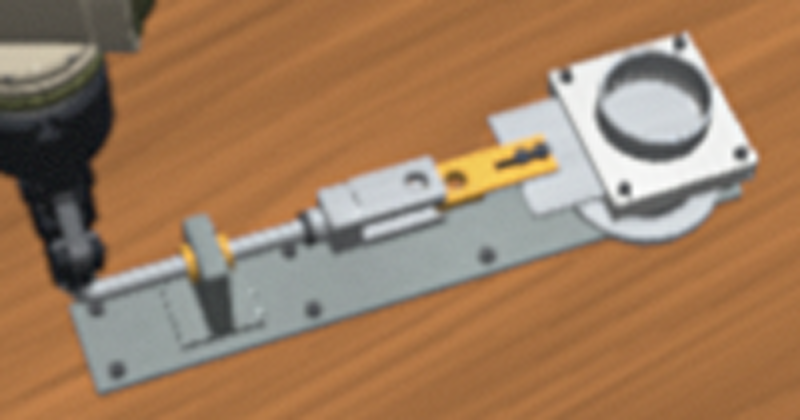

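Fork and lug haven't moved, and the handle is gripped. The 11 N sideways load shows the handle sits about 2 mm further +x than I measured, so I'll relax onto the measured pose and slide the rod in by 24 mm.

Request:
apply_moves:
  plan:
    - {"tx": 0.5, "ty": 0, "tz": 0, "rx": 0, "ry": 0, "rz": 0, "jaw": -1}
    - {"tx": 1, "ty": 2, "tz": 0, "rx": 0, "ry": 0, "rz": 0, "jaw": -1}
    - {"tx": 1.5, "ty": 5, "tz": 0, "rx": 0, "ry": 0, "rz": 0, "jaw": -1}
    - {"tx": 2, "ty": 8, "tz": 0, "rx": 0, "ry": 0, "rz": 0, "jaw": -1}
    - {"tx": 3, "ty": 11, "tz": 0, "rx": 0, "ry": 0, "rz": 0, "jaw": -1}
    - {"tx": 3.5, "ty": 14, "tz": 0, "rx": 0, "ry": 0, "rz": 0, "jaw": -1}
    - {"tx": 4, "ty": 17, "tz": 0, "rx": 0, "ry": 0, "rz": 0, "jaw": -1}
    - {"tx": 4.5, "ty": 20, "tz": 0, "rx": 0, "ry": 0, "rz": 0, "jaw": -1}
    - {"tx": 5, "ty": 22, "tz": 0, "rx": 0, "ry": 0, "rz": 0, "jaw": -1}
    - {"tx": 5, "ty": 23.3, "tz": 0, "rx": 0, "ry": 0, "rz": 0, "jaw": -1}
    - {"tx": 5, "ty": 23.3, "tz": 0, "rx": 0, "ry": 0, "rz": 0, "jaw": -1}

```text
time_s: 3.7
position: [0.4673, -0.127, 0.0975]
tool_rot: [[0.214, 0.977, 0.006], [0.977, -0.214, -0.001], [0.0, 0.006, -1.0]]
ft_force: [0.1, -1.7, -3.4]
grip_width: 0.0232
```

```bash
python3 - <<'E'
from h import *
t=env.get_image("top");s=env.get_image("scene")
a=cv2.resize(t["image"][220:310,190:390,::-1],None,fx=4,fy=4,interpolation=cv2.INTER_CUBIC)
cv2.imwrite("pics/t2.png",a)
crop(s["image"],225,165,425,270,4,"pics/s2.png")
o=env.observe();print(o["position"],o["ft_force"],o["grip_width"])
E
```

```text
[ 0.46731162 -0.12703684  0.09753342] [ 1.84248504  0.0607098  -3.23809961] 0.023310580060343804
```

View pics/t2.png

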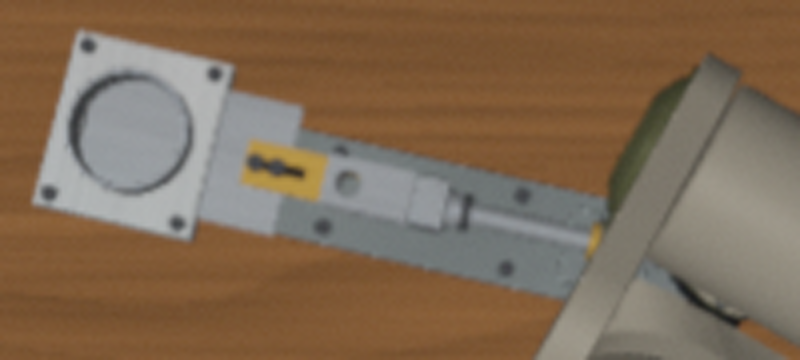

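View pics/s2.png

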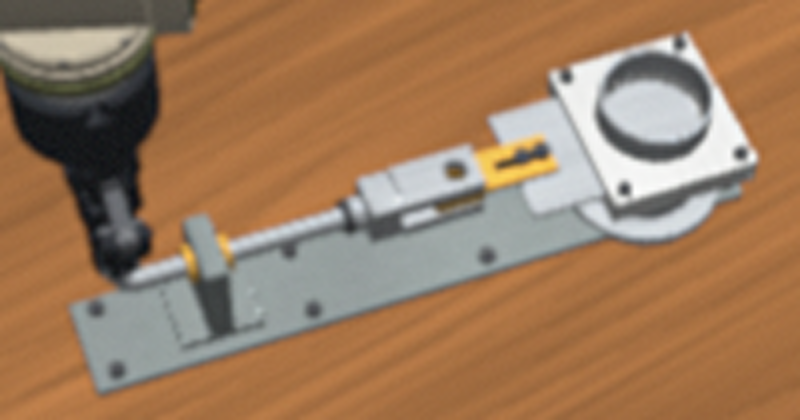

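```bash
python3 - <<'E'
import cv2
a=cv2.imread("pics/t2.png");b=cv2.imread("pics/s2.png")
A=cv2.resize(a[150:220,300:400],None,fx=4,fy=4,interpolation=cv2.INTER_CUBIC)
B=cv2.resize(b[130:200,405:505],None,fx=4,fy=4,interpolation=cv2.INTER_CUBIC)
cv2.imwrite("pics/z2.png",cv2.hconcat([A,B]))
E
cat > fit2.py <<'E'
exec(open("fit.py").read().split("print('----')")[0])
E
python3 - <<'E'
import io,contextlib
with contextlib.redirect_stdout(io.StringIO()): exec(open("fit.py").read())
print("eye was", G(onplane(t,P["eye"][0],.065)[0]))
print("fork now T",onplane(t,tp(347,183),.075),G(onplane(t,tp(347,183),.075)[0]),"S",onplane(s,sp(456,170),.075),G(onplane(s,sp(456,170),.075)[0]))
E
```

```text
eye was (124.0, 0.3)
fork now T [[0.50865996 0.0716313  0.075     ]] (124.2, -0.2) S [[0.51046895 0.07091483 0.075     ]] (124.5, 1.7)
```

View pics/z2.png

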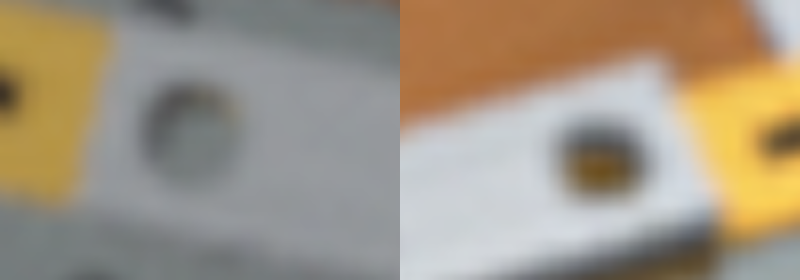

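The top view looks through the fork hole to the plate, so the eye sits concentric with it, and the blade hasn't moved. Releasing the handle and heading for the pin.

Request:
apply_moves:
  plan:
    - {"tx": 0, "ty": 0, "tz": 0, "rx": 0, "ry": 0, "rz": 0, "jaw": 0.1}
    - {"tx": 0, "ty": 0, "tz": 0, "rx": 0, "ry": 0, "rz": 0, "jaw": 0.1}
    - {"tx": 0, "ty": 0, "tz": 10, "rx": 0, "ry": 0, "rz": 0, "jaw": 0.1}
    - {"tx": 0, "ty": 0, "tz": 35, "rx": 0, "ry": 0, "rz": 0, "jaw": 0.1}
    - {"tx": 2, "ty": -10, "tz": 60, "rx": 0, "ry": 0, "rz": 0, "jaw": 0.1}
    - {"tx": 5, "ty": -50, "tz": 60, "rx": 0, "ry": 0, "rz": 0, "jaw": 0.1}
    - {"tx": 9, "ty": -95, "tz": 60, "rx": 0, "ry": 0, "rz": 0, "jaw": 0.1}
    - {"tx": 13, "ty": -140, "tz": 60, "rx": 0, "ry": 0, "rz": 0, "jaw": 0.1}
    - {"tx": 17, "ty": -185, "tz": 60, "rx": 0, "ry": 0, "rz": 0, "jaw": 0.1}
    - {"tx": 19, "ty": -220, "tz": 50, "rx": 0, "ry": 0, "rz": 0, "jaw": 0.1}
    - {"tx": 19.5, "ty": -237, "tz": 25, "rx": 0, "ry": 0, "rz": 0, "jaw": 0.1}
    - {"tx": 19.5, "ty": -237, "tz": 10, "rx": 0, "ry": 0, "rz": 0, "jaw": 0.1}

```text
time_s: 5.0
position: [0.4864, -0.3664, 0.1067]
tool_rot: [[0.217, 0.976, 0.006], [0.976, -0.217, -0.001], [0.0, 0.007, -1.0]]
ft_force: [-0.1, 0.0, -0.3]
grip_width: 0.0468
```

```bash
python3 - <<'E'
from h import *
t=env.get_image("top");s=env.get_image("scene")
crop(t["image"],330,200,530,350,4,"pics/t3.png")
crop(s["image"],100,230,260,350,5,"pics/s3.png")
crop(s["image"],225,165,425,270,4,"pics/sg3.png")
o=env.observe();print(o["position"],o["ft_force"],o["grip_width"])
E
```

```text
[ 0.48610855 -0.36388242  0.10620179] [ 0.47806216 -0.46579396  0.14002864] 0.047051731693483693
```

View pics/t3.png

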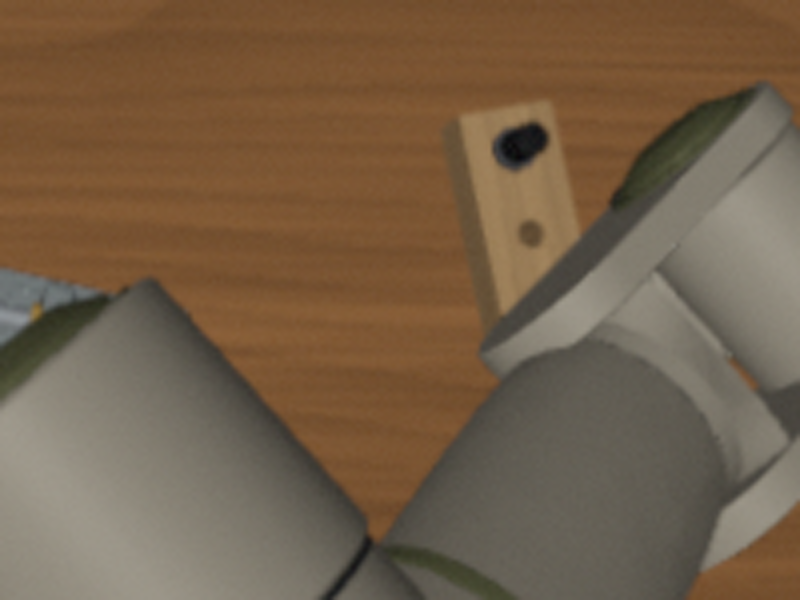

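View pics/s3.png

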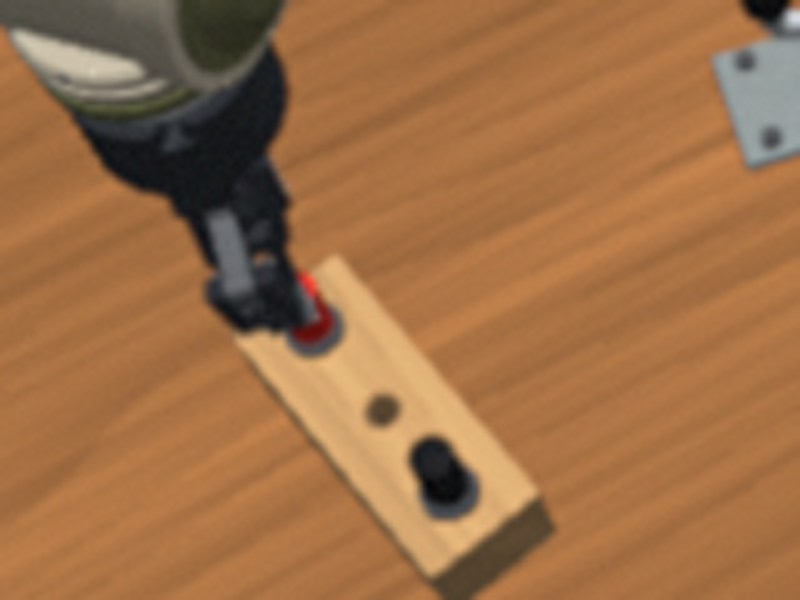

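View pics/sg3.png

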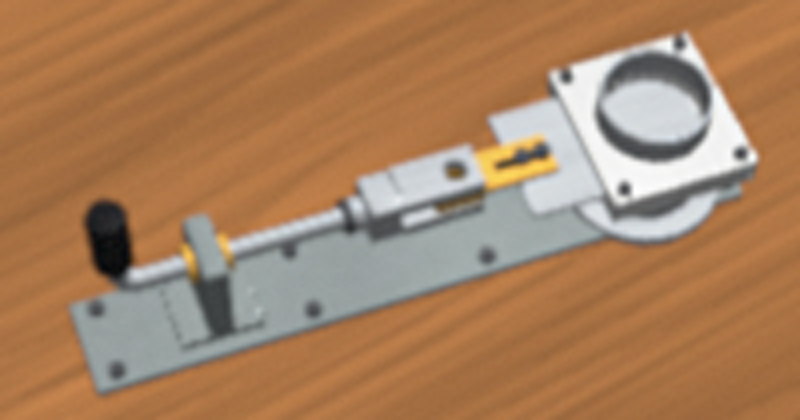

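The scene view has the fingers over the red knob, at about (310,290) in the crop, and the fork is still aligned. Descending to the knob and closing.

Request:
apply_moves:
  plan:
    - {"tx": 0.5, "ty": 0, "tz": -12, "rx": 0, "ry": 0.006, "rz": 0, "jaw": 0.1}
    - {"tx": 0.5, "ty": 0, "tz": -28, "rx": 0, "ry": 0.006, "rz": 0, "jaw": 0.1}
    - {"tx": 0.5, "ty": 0, "tz": -42, "rx": 0, "ry": 0.006, "rz": 0, "jaw": 0.1}
    - {"tx": 0.5, "ty": 0, "tz": -50, "rx": 0, "ry": 0.006, "rz": 0, "jaw": 0.1}
    - {"tx": 0.5, "ty": 0, "tz": -50, "rx": 0, "ry": 0.006, "rz": 0, "jaw": 0.1}
    - {"tx": 0.5, "ty": 0, "tz": -50, "rx": 0, "ry": 0.006, "rz": 0, "jaw": -0.3}
    - {"tx": 0.5, "ty": 0, "tz": -50, "rx": 0, "ry": 0.006, "rz": 0, "jaw": -1}
    - {"tx": 0.5, "ty": 0, "tz": -50, "rx": 0, "ry": 0.006, "rz": 0, "jaw": -1}
    - {"tx": 0.5, "ty": 0, "tz": -50, "rx": 0, "ry": 0.006, "rz": 0, "jaw": -1}
    - {"tx": 0.5, "ty": 0, "tz": -50, "rx": 0, "ry": 0.006, "rz": 0, "jaw": -1}
  grip_force: 30

```text
time_s: 6.1
position: [0.487, -0.3642, 0.0572]
tool_rot: [[0.215, 0.977, -0.001], [0.977, -0.215, 0.0], [0.0, -0.001, -1.0]]
ft_force: [-0.8, 1.4, 6.5]
grip_width: 0.0189
```

Request:
apply_moves:
  plan:
    - {"tx": 0, "ty": 0, "tz": 3, "rx": 0, "ry": 0, "rz": 0, "jaw": -1}
    - {"tx": 0, "ty": 0, "tz": 12, "rx": 0, "ry": 0, "rz": 0, "jaw": -1}
    - {"tx": 0, "ty": 0, "tz": 30, "rx": 0, "ry": 0, "rz": 0, "jaw": -1}
    - {"tx": 0, "ty": 0, "tz": 55, "rx": 0, "ry": 0, "rz": 0, "jaw": -1}
    - {"tx": 0, "ty": 0, "tz": 90, "rx": 0, "ry": 0, "rz": 0, "jaw": -1}
    - {"tx": 0, "ty": 0, "tz": 125, "rx": 0, "ry": 0, "rz": 0, "jaw": -1}
    - {"tx": 1, "ty": 15, "tz": 150, "rx": 0, "ry": 0, "rz": 0, "jaw": -1}
    - {"tx": 3, "ty": 50, "tz": 150, "rx": 0, "ry": 0, "rz": 0, "jaw": -1}
    - {"tx": 5, "ty": 95, "tz": 150, "rx": 0, "ry": 0, "rz": 0, "jaw": -1}
    - {"tx": 8, "ty": 140, "tz": 150, "rx": 0, "ry": 0, "rz": 0, "jaw": -1}
    - {"tx": 10, "ty": 185, "tz": 150, "rx": 0, "ry": 0, "rz": 0, "jaw": -1}
    - {"tx": 12, "ty": 230, "tz": 150, "rx": 0, "ry": 0, "rz": 0, "jaw": -1}

```text
time_s: 7.3
position: [0.4987, -0.1324, 0.2078]
tool_rot: [[0.216, 0.977, -0.0], [0.977, -0.216, 0.0], [0.0, -0.0, -1.0]]
ft_force: [-0.2, 0.3, -0.2]
grip_width: 0.0189
```

Request:
apply_moves:
  plan:
    - {"tx": 3, "ty": 40, "tz": 0, "rx": 0, "ry": 0, "rz": 0, "jaw": -1}
    - {"tx": 5, "ty": 85, "tz": 0, "rx": 0, "ry": 0, "rz": 0, "jaw": -1}
    - {"tx": 8, "ty": 130, "tz": 0, "rx": 0, "ry": 0, "rz": 0, "jaw": -1}
    - {"tx": 10, "ty": 175, "tz": -10, "rx": 0, "ry": 0, "rz": 0, "jaw": -1}
    - {"tx": 11.5, "ty": 198, "tz": -30, "rx": 0, "ry": 0, "rz": 0, "jaw": -1}
    - {"tx": 11.8, "ty": 203.7, "tz": -50, "rx": 0, "ry": 0, "rz": 0, "jaw": -1}
    - {"tx": 11.8, "ty": 203.7, "tz": -63, "rx": 0, "ry": 0, "rz": 0, "jaw": -1}
    - {"tx": 11.8, "ty": 203.7, "tz": -63, "rx": 0, "ry": 0, "rz": 0, "jaw": -1}

```text
time_s: 8.1
position: [0.5096, 0.0716, 0.1437]
tool_rot: [[0.215, 0.977, -0.003], [0.977, -0.215, 0.0], [-0.0, -0.003, -1.0]]
ft_force: [-0.5, 0.5, -0.6]
grip_width: 0.0192
```

```bash
python3 - <<'E'
from h import *
t=env.get_image("top");s=env.get_image("scene")
crop(t["image"],190,190,390,310,4,"pics/t4.png")
crop(s["image"],285,125,425,230,5,"pics/s4.png")
o=env.observe();print(o["position"],o["ft_force"],o["grip_width"])
E
```

```text
[0.51065871 0.07111639 0.14545772] [ 0.21130655 -0.29027441  0.1118394 ] 0.018743275509354857
```

View pics/t4.png

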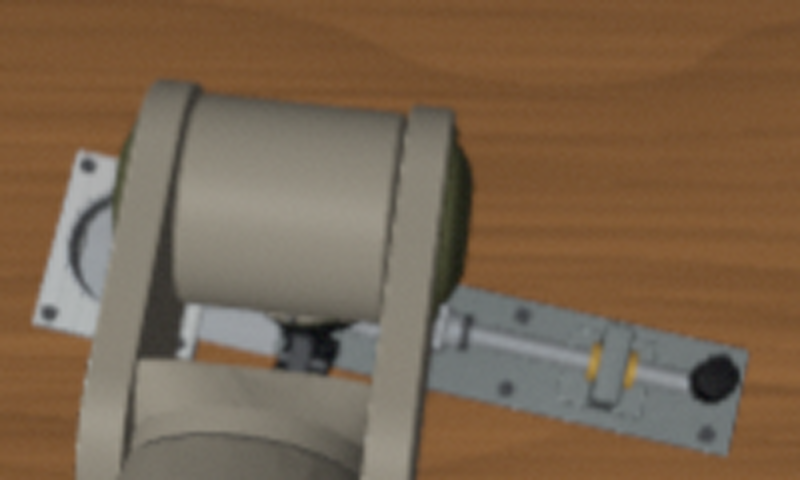

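View pics/s4.png

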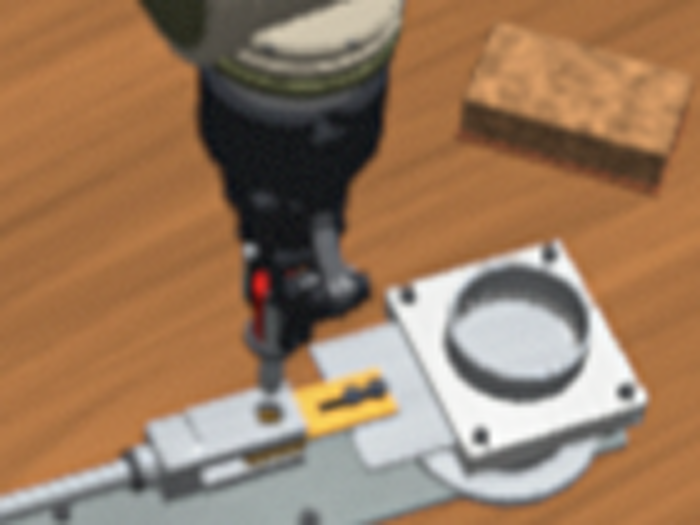

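```bash
python3 - <<'E'
from h import *
import pickle
t,s=pickle.load(open("im0.pkl","rb"))
for z in (.075,.0953,.133): 
    p=proj(s,[.5105,.0713,z])[0]; print(z,((p+.5)-[285,125])*5-.5)
print(((proj(s,[.5105-.2150*.003,.0713-.9766*.003,.0953])[0]+.5)-[285,125])*5-.5)
im=cv2.imread("pics/s4.png");cv2.imwrite("pics/z4.png",cv2.resize(im[320:450,200:340],None,fx=5,fy=5,interpolation=cv2.INTER_CUBIC))
E
```

```text
0.075 [270.86218428 412.3067845 ]
0.0953 [272.48297682 386.74497405]
0.133 [275.61323268 337.29924092]
[266.29792112 388.55936139]
```

View pics/z4.png

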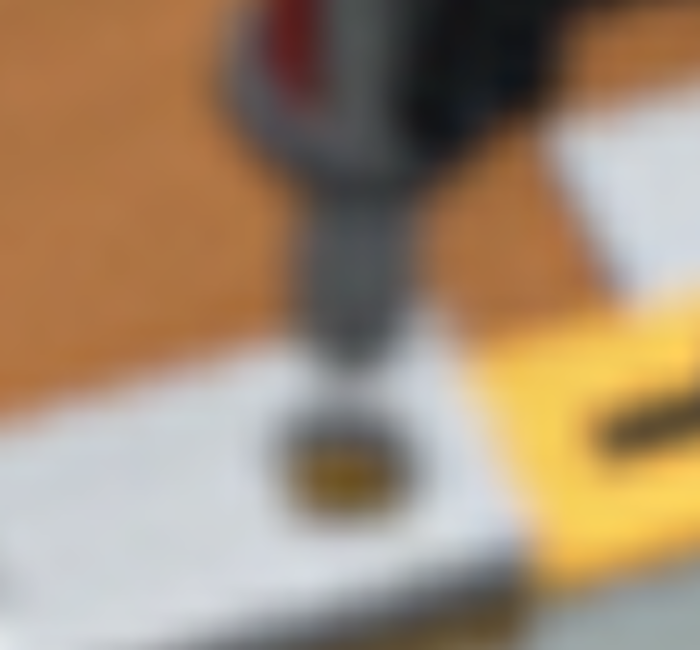

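The tip lines up with the fork hole: the shank axis is at about zoom x=352 and the hole at (347,460), which is within 0.5 mm. Feeling down into the upper ear.

Request:
apply_moves:
  plan:
    - {"tx": 0, "ty": 0, "tz": -6, "rx": 0, "ry": 0, "rz": 0, "jaw": -1}
    - {"tx": 0, "ty": 0, "tz": -12, "rx": 0, "ry": 0, "rz": 0, "jaw": -1}
    - {"tx": 0, "ty": 0, "tz": -16, "rx": 0, "ry": 0, "rz": 0, "jaw": -1}
    - {"tx": 0, "ty": 0, "tz": -18, "rx": 0, "ry": 0, "rz": 0, "jaw": -1}
    - {"tx": 0, "ty": 0, "tz": -20, "rx": 0, "ry": 0, "rz": 0, "jaw": -1}
    - {"tx": 0, "ty": 0, "tz": -22, "rx": 0, "ry": 0, "rz": 0, "jaw": -1}
    - {"tx": 0, "ty": 0, "tz": -23, "rx": 0, "ry": 0, "rz": 0, "jaw": -1}
    - {"tx": 0, "ty": 0, "tz": -23, "rx": 0, "ry": 0, "rz": 0, "jaw": -1}

```text
time_s: 9.0
position: [0.5106, 0.0711, 0.1224]
tool_rot: [[0.216, 0.976, 0.0], [0.976, -0.216, 0.0], [0.0, 0.0, -1.0]]
ft_force: [0.1, 0.2, -1.0]
grip_width: 0.019
```

Request:
apply_moves:
  plan:
    - {"tx": 0, "ty": 0, "tz": -2, "rx": 0, "ry": 0, "rz": 0, "jaw": -1}
    - {"tx": 0, "ty": 0, "tz": -4, "rx": 0, "ry": 0, "rz": 0, "jaw": -1}
    - {"tx": 0, "ty": 0, "tz": -5.5, "rx": 0, "ry": 0, "rz": 0, "jaw": -1}
    - {"tx": 0, "ty": 0, "tz": -7, "rx": 0, "ry": 0, "rz": 0, "jaw": -1}
    - {"tx": 0, "ty": 0, "tz": -8, "rx": 0, "ry": 0, "rz": 0, "jaw": -1}
    - {"tx": 0, "ty": 0, "tz": -9, "rx": 0, "ry": 0, "rz": 0, "jaw": -1}
    - {"tx": 0, "ty": 0, "tz": -9, "rx": 0, "ry": 0, "rz": 0, "jaw": -1}

```text
time_s: 9.7
position: [0.5106, 0.0711, 0.1133]
tool_rot: [[0.216, 0.976, 0.0], [0.976, -0.216, 0.0], [0.0, 0.0, -1.0]]
ft_force: [-0.4, -1.7, -0.2]
grip_width: 0.0191
```

Request:
apply_moves:
  plan:
    - {"tx": 0, "ty": 0, "tz": -1.5, "rx": 0, "ry": 0, "rz": 0, "jaw": -1}
    - {"tx": 0, "ty": 0, "tz": -3, "rx": 0, "ry": 0, "rz": 0, "jaw": -1}
    - {"tx": 0, "ty": 0, "tz": -4.5, "rx": 0, "ry": 0, "rz": 0, "jaw": -1}
    - {"tx": 0, "ty": 0, "tz": -6, "rx": 0, "ry": 0, "rz": 0, "jaw": -1}
    - {"tx": 0, "ty": 0, "tz": -7, "rx": 0, "ry": 0, "rz": 0, "jaw": -1}
    - {"tx": 0, "ty": 0, "tz": -7, "rx": 0, "ry": 0, "rz": 0, "jaw": -1}

```text
time_s: 10.3
position: [0.5105, 0.0711, 0.1061]
tool_rot: [[0.216, 0.976, -0.0], [0.976, -0.216, 0.0], [0.0, -0.0, -1.0]]
ft_force: [-0.4, -0.8, 0.1]
grip_width: 0.019
```

```bash
python3 - <<'E'
from h import *
s=env.get_image("scene")
crop(s["image"],285,125,425,230,5,"pics/s5.png")
o=env.observe();print(o["position"],o["ft_force"],o["grip_width"])
E
```

```text
[0.51056905 0.07113195 0.10619247] [ 0.48188721  0.92086735 -0.3606658 ] 0.01921348671087916
```

View pics/s5.png

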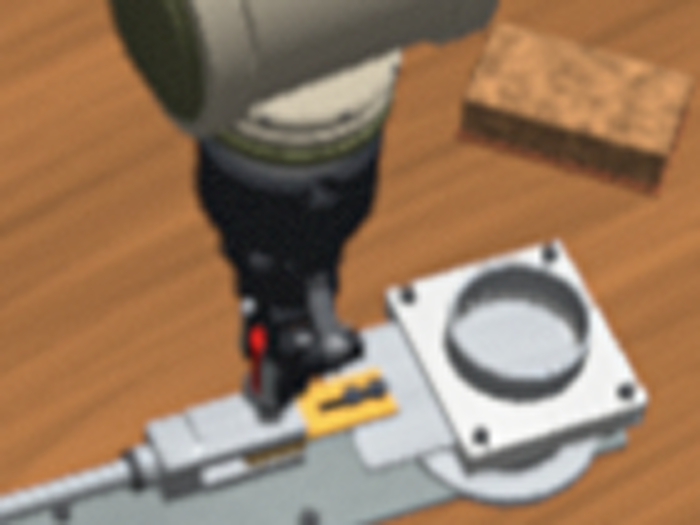

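The pin has gone down with almost no force and the collar is closing on the fork at crop (270,400). Continuing through the lower ear.

Request:
apply_moves:
  plan:
    - {"tx": 0, "ty": 0, "tz": -1.5, "rx": 0, "ry": 0, "rz": 0, "jaw": -1}
    - {"tx": 0, "ty": 0, "tz": -3, "rx": 0, "ry": 0, "rz": 0, "jaw": -1}
    - {"tx": 0, "ty": 0, "tz": -4.5, "rx": 0, "ry": 0, "rz": 0, "jaw": -1}
    - {"tx": 0, "ty": 0, "tz": -6, "rx": 0, "ry": 0, "rz": 0, "jaw": -1}
    - {"tx": 0, "ty": 0, "tz": -7.5, "rx": 0, "ry": 0, "rz": 0, "jaw": -1}
    - {"tx": 0, "ty": 0, "tz": -9, "rx": 0, "ry": 0, "rz": 0, "jaw": -1}
    - {"tx": 0, "ty": 0, "tz": -9, "rx": 0, "ry": 0, "rz": 0, "jaw": -1}

```text
time_s: 11.05
position: [0.5105, 0.0711, 0.097]
tool_rot: [[0.216, 0.976, -0.0], [0.976, -0.216, 0.0], [0.0, -0.0, -1.0]]
ft_force: [-0.3, -0.9, -0.1]
grip_width: 0.0189
```

Request:
apply_moves:
  plan:
    - {"tx": 0, "ty": 0, "tz": -1.5, "rx": 0, "ry": 0, "rz": 0, "jaw": -1}
    - {"tx": 0, "ty": 0, "tz": -3, "rx": 0, "ry": 0, "rz": 0, "jaw": -1}
    - {"tx": 0, "ty": 0, "tz": -4.5, "rx": 0, "ry": 0, "rz": 0, "jaw": -1}
    - {"tx": 0, "ty": 0, "tz": -6, "rx": 0, "ry": 0, "rz": 0, "jaw": -1}
    - {"tx": 0, "ty": 0, "tz": -7.5, "rx": 0, "ry": 0, "rz": 0, "jaw": -1}
    - {"tx": 0, "ty": 0, "tz": -8.5, "rx": 0, "ry": 0, "rz": 0, "jaw": -1}
    - {"tx": 0, "ty": 0, "tz": -9, "rx": 0, "ry": 0, "rz": 0, "jaw": -1}
    - {"tx": 0, "ty": 0, "tz": -9, "rx": 0, "ry": 0, "rz": 0, "jaw": -1}

```text
time_s: 11.85
position: [0.5105, 0.0711, 0.0879]
tool_rot: [[0.216, 0.976, -0.0], [0.976, -0.216, 0.0], [0.0, -0.001, -1.0]]
ft_force: [0.4, -0.3, -1.4]
grip_width: 0.0188
```

Request:
apply_moves:
  plan:
    - {"tx": 0, "ty": 0, "tz": -0.5, "rx": 0, "ry": 0, "rz": 0, "jaw": -1}
    - {"tx": 0, "ty": 0, "tz": -1, "rx": 0, "ry": 0, "rz": 0, "jaw": -1}
    - {"tx": 0, "ty": 0, "tz": -1.5, "rx": 0, "ry": 0, "rz": 0, "jaw": -1}
    - {"tx": 0, "ty": 0, "tz": -1.5, "rx": 0, "ry": 0, "rz": 0, "jaw": -1}

```text
time_s: 12.25
position: [0.5106, 0.0711, 0.0871]
tool_rot: [[0.216, 0.976, 0.0], [0.976, -0.216, 0.0], [0.0, 0.0, -1.0]]
ft_force: [-1.8, 0.1, 7.1]
grip_width: 0.0188
```

The collar is on the fork: TCP 87.1 mm puts the collar's underside at about 75 mm, with 7 N of contact. Releasing and lifting off.

Request:
apply_moves:
  plan:
    - {"tx": 0, "ty": 0, "tz": 0, "rx": 0, "ry": 0, "rz": 0, "jaw": -0.3}
    - {"tx": 0, "ty": 0, "tz": 0, "rx": 0, "ry": 0, "rz": 0, "jaw": 0.2}
    - {"tx": 0, "ty": 0, "tz": 0, "rx": 0, "ry": 0, "rz": 0, "jaw": 0.2}
    - {"tx": 0, "ty": 0, "tz": 8, "rx": 0, "ry": 0, "rz": 0, "jaw": 0.2}
    - {"tx": 0, "ty": 0, "tz": 25, "rx": 0, "ry": 0, "rz": 0, "jaw": 0.2}
    - {"tx": 0, "ty": 0, "tz": 50, "rx": 0, "ry": 0, "rz": 0, "jaw": 0.2}
    - {"tx": 0, "ty": 0, "tz": 80, "rx": 0, "ry": 0, "rz": 0, "jaw": 0.2}
    - {"tx": -3, "ty": -15, "tz": 92, "rx": 0, "ry": 0, "rz": 0, "jaw": 0.2}
    - {"tx": -13, "ty": -60, "tz": 92, "rx": 0, "ry": 0, "rz": 0, "jaw": 0.2}
    - {"tx": -23, "ty": -105, "tz": 92, "rx": 0, "ry": 0, "rz": 0, "jaw": 0.2}
    - {"tx": -33, "ty": -150, "tz": 92, "rx": 0, "ry": 0, "rz": 0, "jaw": 0.2}
    - {"tx": -41, "ty": -188, "tz": 92, "rx": 0, "ry": 0, "rz": 0, "jaw": 0.2}

```text
time_s: 13.45
position: [0.4689, -0.1188, 0.1798]
tool_rot: [[0.216, 0.976, 0.001], [0.976, -0.216, -0.0], [-0.0, 0.001, -1.0]]
ft_force: [0.6, 0.1, -0.8]
grip_width: 0.0514
```

```bash
python3 - <<'E'
from h import *
s=env.get_image("scene");t=env.get_image("top")
crop(s["image"],225,150,425,270,4,"pics/s6.png")
crop(t["image"],190,220,390,310,4,"pics/t6.png")
o=env.observe();print(o["position"],o["ft_force"],o["grip_width"])
E
```

```text
[ 0.46901133 -0.12064611  0.17965548] [0.13343148 0.52014892 1.00195997] 0.05100971751636152
```

View pics/s6.png

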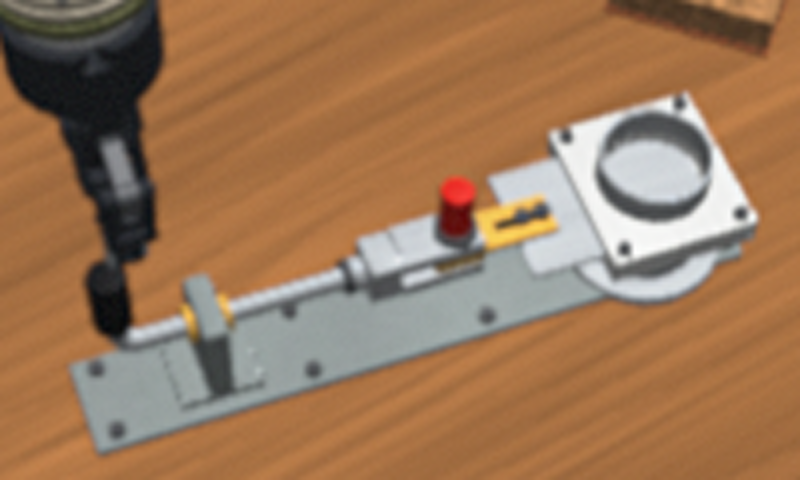

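View pics/t6.png

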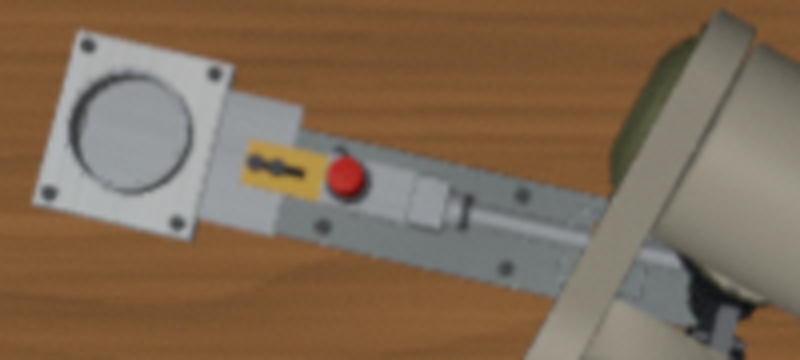

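The pin stands upright with its collar on the fork: red knob at scene crop (457,205) and top crop (346,176). Now gripping the handle again.

Request:
apply_moves:
  plan:
    - {"tx": -1.5, "ty": -6.4, "tz": 0, "rx": 0, "ry": 0, "rz": 0, "jaw": 0.2}
    - {"tx": -1.5, "ty": -6.4, "tz": -20, "rx": 0, "ry": 0, "rz": 0, "jaw": 0.2}
    - {"tx": -1.5, "ty": -6.4, "tz": -45, "rx": 0, "ry": 0, "rz": 0, "jaw": 0.2}
    - {"tx": -1.5, "ty": -6.4, "tz": -70, "rx": 0, "ry": 0, "rz": 0, "jaw": 0.2}
    - {"tx": -1.5, "ty": -6.4, "tz": -82, "rx": 0, "ry": 0, "rz": 0, "jaw": 0.2}
    - {"tx": -1.5, "ty": -6.4, "tz": -82, "rx": 0, "ry": 0, "rz": 0, "jaw": 0.2}
    - {"tx": -1.5, "ty": -6.4, "tz": -82, "rx": 0, "ry": 0, "rz": 0, "jaw": -0.3}
    - {"tx": -1.5, "ty": -6.4, "tz": -82, "rx": 0, "ry": 0, "rz": 0, "jaw": -1}
    - {"tx": -1.5, "ty": -6.4, "tz": -82, "rx": 0, "ry": 0, "rz": 0, "jaw": -1}
    - {"tx": -1.5, "ty": -6.4, "tz": -82, "rx": 0, "ry": 0, "rz": 0, "jaw": -1}
  grip_force: 25

```text
time_s: 14.55
position: [0.4674, -0.1268, 0.0987]
tool_rot: [[0.22, 0.976, 0.001], [0.976, -0.22, -0.001], [-0.001, 0.001, -1.0]]
ft_force: [-3.0, 1.2, 6.7]
grip_width: 0.0233
```

Request:
apply_moves:
  plan:
    - {"tx": -0.2, "ty": -1, "tz": 0, "rx": 0, "ry": 0, "rz": 0, "jaw": -1}
    - {"tx": -0.4, "ty": -2, "tz": 0, "rx": 0, "ry": 0, "rz": 0, "jaw": -1}
    - {"tx": -0.6, "ty": -3, "tz": 0, "rx": 0, "ry": 0, "rz": 0, "jaw": -1}
    - {"tx": -0.8, "ty": -4, "tz": 0, "rx": 0, "ry": 0, "rz": 0, "jaw": -1}
    - {"tx": -1.1, "ty": -5, "tz": 0, "rx": 0, "ry": 0, "rz": 0, "jaw": -1}
    - {"tx": -1.3, "ty": -6, "tz": 0, "rx": 0, "ry": 0, "rz": 0, "jaw": -1}
    - {"tx": -1.8, "ty": -8, "tz": 0, "rx": 0, "ry": 0, "rz": 0, "jaw": -1}
    - {"tx": -2.2, "ty": -10, "tz": 0, "rx": 0, "ry": 0, "rz": 0, "jaw": -1}
    - {"tx": -2.6, "ty": -12, "tz": 0, "rx": 0, "ry": 0, "rz": 0, "jaw": -1}
    - {"tx": -3.1, "ty": -14, "tz": 0, "rx": 0, "ry": 0, "rz": 0, "jaw": -1}

```text
time_s: 15.55
position: [0.4645, -0.1397, 0.0988]
tool_rot: [[0.22, 0.976, 0.002], [0.976, -0.22, 0.001], [0.001, 0.002, -1.0]]
ft_force: [3.9, 8.7, -1.8]
grip_width: 0.0233
```

```bash
python3 - <<'E'
from h import *
s=env.get_image("scene")
crop(s["image"],225,150,425,270,4,"pics/s7.png")
o=env.observe();print(o["position"],o["ft_force"],o["grip_width"])
E
```

```text
[ 0.46441928 -0.14005328  0.09876385] [ 2.88346277  8.07716258 -1.02902843] 0.022929713042089114
```

View pics/s7.png

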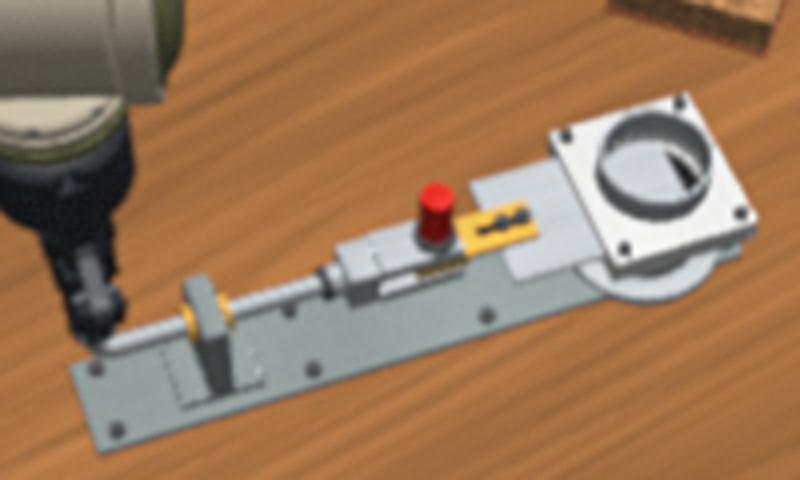

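The blade is following, the duct is starting to open, and the pull is about 9 N. Continuing.

Request:
apply_moves:
  plan:
    - {"tx": -0.5, "ty": -2.5, "tz": 0, "rx": 0, "ry": 0, "rz": 0, "jaw": -1}
    - {"tx": -1.0, "ty": -4.5, "tz": 0, "rx": 0, "ry": 0, "rz": 0, "jaw": -1}
    - {"tx": -1.4, "ty": -6.5, "tz": 0, "rx": 0, "ry": 0, "rz": 0, "jaw": -1}
    - {"tx": -1.9, "ty": -8.5, "tz": 0, "rx": 0, "ry": 0, "rz": 0, "jaw": -1}
    - {"tx": -2.3, "ty": -10.5, "tz": 0, "rx": 0, "ry": 0, "rz": 0, "jaw": -1}
    - {"tx": -2.7, "ty": -12.5, "tz": 0, "rx": 0, "ry": 0, "rz": 0, "jaw": -1}
    - {"tx": -3.2, "ty": -14.5, "tz": 0, "rx": 0, "ry": 0, "rz": 0, "jaw": -1}
    - {"tx": -3.6, "ty": -16.5, "tz": 0, "rx": 0, "ry": 0, "rz": 0, "jaw": -1}
    - {"tx": -4, "ty": -18.5, "tz": 0, "rx": 0, "ry": 0, "rz": 0, "jaw": -1}
    - {"tx": -4.5, "ty": -20.5, "tz": 0, "rx": 0, "ry": 0, "rz": 0, "jaw": -1}
    - {"tx": -4.9, "ty": -22.5, "tz": 0, "rx": 0, "ry": 0, "rz": 0, "jaw": -1}
    - {"tx": -5.4, "ty": -24.5, "tz": 0, "rx": 0, "ry": 0, "rz": 0, "jaw": -1}

```text
time_s: 16.8
position: [0.4593, -0.1635, 0.0988]
tool_rot: [[0.22, 0.976, 0.002], [0.976, -0.22, 0.003], [0.003, 0.002, -1.0]]
ft_force: [4.6, 10.3, -2.3]
grip_width: 0.023
```

Request:
apply_moves:
  plan:
    - {"tx": -0.5, "ty": -2.5, "tz": 0, "rx": 0, "ry": 0, "rz": 0, "jaw": -1}
    - {"tx": -1.0, "ty": -4.5, "tz": 0, "rx": 0, "ry": 0, "rz": 0, "jaw": -1}
    - {"tx": -1.4, "ty": -6.5, "tz": 0, "rx": 0, "ry": 0, "rz": 0, "jaw": -1}
    - {"tx": -1.9, "ty": -8.5, "tz": 0, "rx": 0, "ry": 0, "rz": 0, "jaw": -1}
    - {"tx": -2.3, "ty": -10.5, "tz": 0, "rx": 0, "ry": 0, "rz": 0, "jaw": -1}
    - {"tx": -2.7, "ty": -12.5, "tz": 0, "rx": 0, "ry": 0, "rz": 0, "jaw": -1}
    - {"tx": -3.2, "ty": -14.5, "tz": 0, "rx": 0, "ry": 0, "rz": 0, "jaw": -1}
    - {"tx": -3.6, "ty": -16.5, "tz": 0, "rx": 0, "ry": 0, "rz": 0, "jaw": -1}

```text
time_s: 17.6
position: [0.456, -0.1789, 0.0988]
tool_rot: [[0.22, 0.976, 0.003], [0.976, -0.22, 0.005], [0.005, 0.002, -1.0]]
ft_force: [3.1, 8.9, -1.8]
grip_width: 0.0232
```

```bash
python3 - <<'E'
from h import *
s=env.get_image("scene")
crop(s["image"],225,150,425,270,4,"pics/s8.png")
o=env.observe();print(o["position"],o["ft_force"],o["grip_width"])
E
```

```text
[ 0.45597468 -0.17918796  0.09877712] [ 3.21720592  6.8937145  -2.65112508] 0.022971427417673388
```

View pics/s8.png

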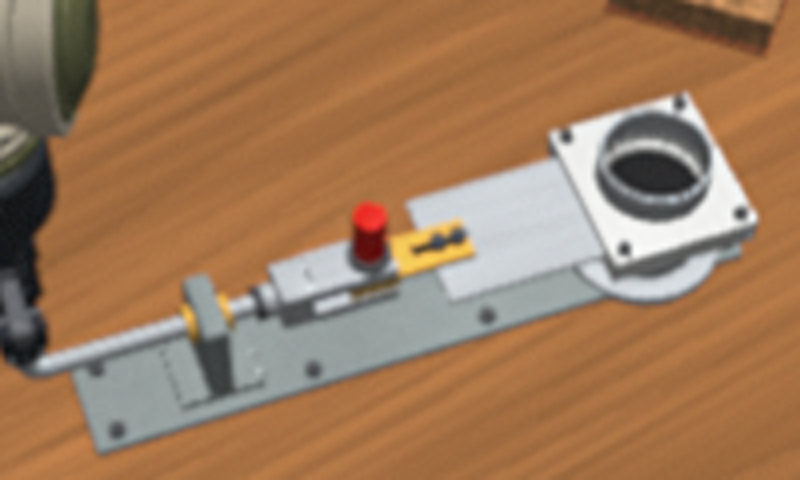

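53.5 mm drawn so far and the pin is still home. Going slower for the last ~10 mm and watching the force.

Request:
apply_moves:
  plan:
    - {"tx": -0.4, "ty": -2, "tz": 0, "rx": 0, "ry": 0, "rz": 0, "jaw": -1}
    - {"tx": -0.6, "ty": -3, "tz": 0, "rx": 0, "ry": 0, "rz": 0, "jaw": -1}
    - {"tx": -0.9, "ty": -4, "tz": 0, "rx": 0, "ry": 0, "rz": 0, "jaw": -1}
    - {"tx": -1.1, "ty": -5, "tz": 0, "rx": 0, "ry": 0, "rz": 0, "jaw": -1}
    - {"tx": -1.3, "ty": -6, "tz": 0, "rx": 0, "ry": 0, "rz": 0, "jaw": -1}
    - {"tx": -1.5, "ty": -7, "tz": 0, "rx": 0, "ry": 0, "rz": 0, "jaw": -1}
    - {"tx": -1.7, "ty": -8, "tz": 0, "rx": 0, "ry": 0, "rz": 0, "jaw": -1}

```text
time_s: 18.35
position: [0.4545, -0.1861, 0.0988]
tool_rot: [[0.22, 0.976, 0.003], [0.976, -0.22, 0.007], [0.007, 0.002, -1.0]]
ft_force: [3.0, 9.1, -2.3]
grip_width: 0.0236
```

Request:
apply_moves:
  plan:
    - {"tx": -0.4, "ty": -2, "tz": 0, "rx": 0, "ry": 0, "rz": 0, "jaw": -1}
    - {"tx": -0.6, "ty": -2.5, "tz": 0, "rx": 0, "ry": 0, "rz": 0, "jaw": -1}
    - {"tx": -0.7, "ty": -3, "tz": 0, "rx": 0, "ry": 0, "rz": 0, "jaw": -1}
    - {"tx": -0.7, "ty": -3.5, "tz": 0, "rx": 0, "ry": 0, "rz": 0, "jaw": -1}

```text
time_s: 18.75
position: [0.4539, -0.1885, 0.0988]
tool_rot: [[0.22, 0.976, 0.003], [0.976, -0.22, 0.009], [0.009, 0.002, -1.0]]
ft_force: [2.7, 8.3, -1.2]
grip_width: 0.0233
```

Request:
apply_moves:
  plan:
    - {"tx": -0.4, "ty": -2, "tz": 0, "rx": 0, "ry": 0, "rz": 0, "jaw": -1}
    - {"tx": -0.5, "ty": -2.5, "tz": 0, "rx": 0, "ry": 0, "rz": 0, "jaw": -1}
    - {"tx": -0.6, "ty": -3, "tz": 0, "rx": 0, "ry": 0, "rz": 0, "jaw": -1}

```text
time_s: 19.05
position: [0.4536, -0.1899, 0.0987]
tool_rot: [[0.219, 0.976, 0.004], [0.976, -0.22, 0.012], [0.012, 0.001, -1.0]]
ft_force: [3.8, 12.9, -1.6]
grip_width: 0.0233
```

Request:
apply_moves:
  plan:
    - {"tx": -0.5, "ty": -2.5, "tz": 0, "rx": 0, "ry": 0, "rz": 0, "jaw": -1}
    - {"tx": -0.6, "ty": -3, "tz": 0, "rx": 0, "ry": 0, "rz": 0, "jaw": -1}

```text
time_s: 19.25
position: [0.4535, -0.1902, 0.0987]
tool_rot: [[0.219, 0.976, 0.005], [0.975, -0.219, 0.017], [0.018, 0.001, -1.0]]
ft_force: [7.8, 19.4, 0.2]
grip_width: 0.0231
```

```bash
python3 - <<'E'
from h import *
s=env.get_image("scene");t=env.get_image("top")
crop(s["image"],225,150,425,270,4,"pics/s9.png")
crop(t["image"],190,220,390,310,4,"pics/t9.png")
o=env.observe();print(o["position"],o["ft_force"],o["grip_width"])
E
```

```text
[ 0.45356317 -0.19019602  0.09876355] [ 6.80126907e+00  1.76551225e+01 -4.42675845e-03] 0.02318994354914216
```

View pics/s9.png

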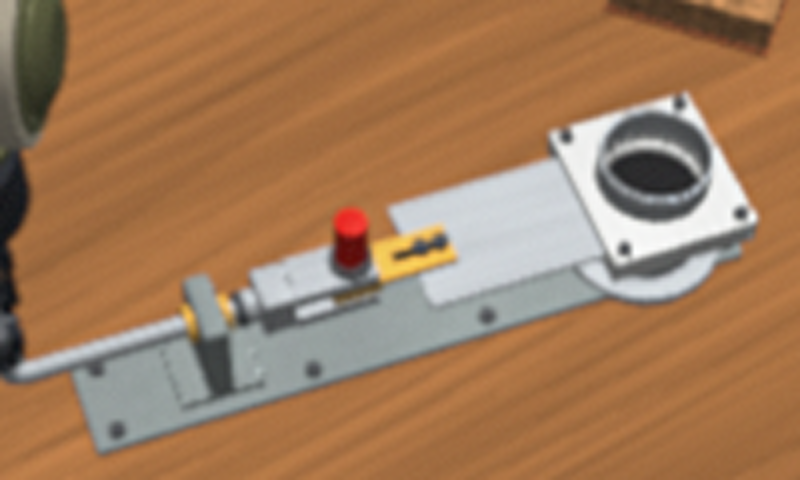

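View pics/t9.png

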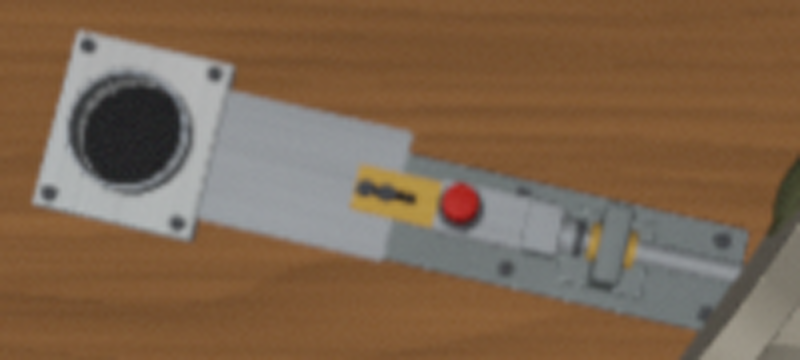

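The force climbed to 20 N with no further travel, so that's the stop. The duct looks fully open and the pin is home. I'll check the blade's travel, then relax and let go.

```bash
python3 - <<'E'
import io,contextlib
with contextlib.redirect_stdout(io.StringIO()): exec(open("fit.py").read())
print("bolts", [G(onplane(t,tp(*u),.067)[0]) for u in((366,186),(387,192))])
print("blade end", [G(p) for p in onplane(t,[tp(412,130),tp(382,260)],.06)])
E
```

```text
bolts [(134.2, 1.4), (146.4, 0.8)]
blade end [(151.3, 38.8), (152.2, -36.2)]
```

Request:
apply_moves:
  plan:
    - {"tx": 0, "ty": 0, "tz": 0, "rx": 0, "ry": 0, "rz": 0, "jaw": -1}
    - {"tx": 0, "ty": 0, "tz": 0, "rx": 0, "ry": 0, "rz": 0, "jaw": -0.3}
    - {"tx": 0, "ty": 0, "tz": 0, "rx": 0, "ry": 0, "rz": 0, "jaw": 0.1}
    - {"tx": 0, "ty": 0, "tz": 0, "rx": 0, "ry": 0, "rz": 0, "jaw": 0.1}
    - {"tx": 0, "ty": 0, "tz": 10, "rx": 0, "ry": 0, "rz": 0, "jaw": 0.1}
    - {"tx": 0, "ty": 0, "tz": 35, "rx": 0, "ry": 0, "rz": 0, "jaw": 0.1}
    - {"tx": 0, "ty": 0, "tz": 70, "rx": 0, "ry": 0, "rz": 0, "jaw": 0.1}
    - {"tx": 0, "ty": -20, "tz": 100, "rx": 0, "ry": 0, "rz": 0, "jaw": 0.1}
    - {"tx": -20, "ty": -60, "tz": 110, "rx": 0, "ry": 0, "rz": 0, "jaw": 0.1}
    - {"tx": -40, "ty": -100, "tz": 110, "rx": 0, "ry": 0, "rz": 0, "jaw": 0.1}
    - {"tx": -60, "ty": -140, "tz": 110, "rx": 0, "ry": 0, "rz": 0, "jaw": 0.1}
    - {"tx": -60, "ty": -140, "tz": 110, "rx": 0, "ry": 0, "rz": 0, "jaw": 0.1}

```text
time_s: 20.55
position: [0.3915, -0.3344, 0.2094]
tool_rot: [[0.224, 0.974, 0.005], [0.974, -0.224, 0.015], [0.016, 0.002, -1.0]]
ft_force: [0.4, 0.1, -0.2]
grip_width: 0.047
```

```bash
python3 - <<'E'
from h import *
s=env.get_image("scene");t=env.get_image("top")
crop(s["image"],195,150,425,290,3,"pics/s10.png")
crop(t["image"],190,220,440,310,3,"pics/t10.png")
cv2.imwrite("pics/full10.png",t["image"][:,:,::-1])
o=env.observe();print(o["time_s"],o["position"],o["ft_force"],o["grip_width"])
E
```

```text
20.65 [ 0.39308815 -0.33079307  0.20923841] [-0.39741523  0.55832077 -1.37287874] 0.046866911227813696
```

View pics/s10.png

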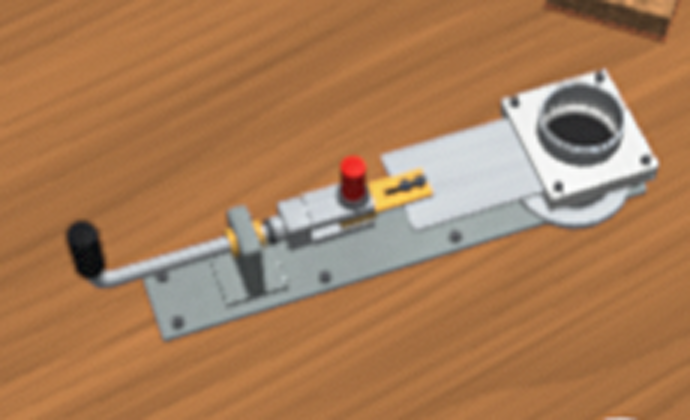

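View pics/full10.png

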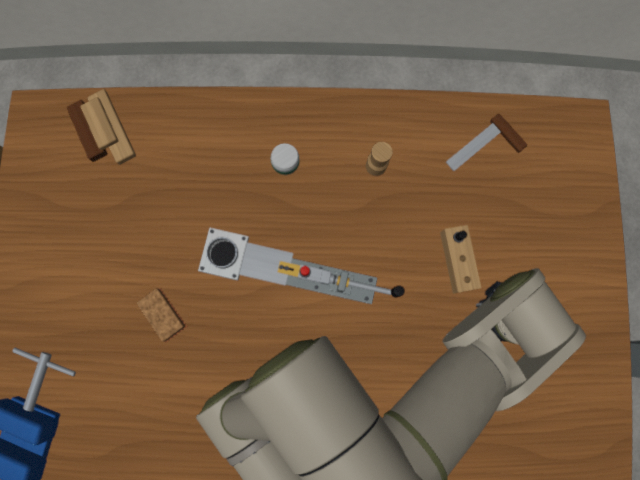

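Bolts' midpoint at gate x of about 140.3 mm puts the blade at about 70 mm, fully open. In these views the duct is clear, the pin is home, the gripper is well away, and the spare pin, tin, blank and sanding block haven't moved. Handing in.

```bash
python3 - <<'E'
from h import *
print(env.close_job())
E
```

```text
the job is handed in; nothing more can be done
None
```

The rod is pinned to the blade, the gate stands fully open and the arm has let go; the job was handed in at about 20.7 s.

- **Fork:** I slid the rod in 24 mm by its handle, until the fork's hole sat over the lug's eye.
- **Pin:** It went down through both ears and the eye with under 2 N in every reading. The collar seated on the fork at about 7 N, with its underside at 75 mm height.
- **Pull:** I drew the rod out at 9–11 N of pull. At the stop the wrist force rose to about 21 N and travel ended, and I backed off before releasing.

**Last checks:**
- The bolts were at gate x of about 140 mm, measured at the stop, which puts the blade at about 70 mm.
- After release the pictures show the duct clear, the pin home and the gripper clear of everything.
- The spare pin and the other things on the bench look unmoved.

**Disagreements:**
- The camera placed the handle about 2 mm off sideways, which gave an 11 N side load at the first grasp; I corrected this.
- The tool tilted by about 1° during the final pull, with no visible effect.

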